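# Set a length stop from a tenoned sample rail and lock it with its cam lever

### The arm

A 6-joint arm with a two-finger parallel gripper is mounted at the origin on the work surface; the furniture and walls round the work are solid. World frame = base frame: x ahead of the robot, y to its left, z up, the work surface at z = 0. Lengths are in m, angles in rad, forces in N, time in s.
With the tool pointing down it reaches from about 0.35 to 0.975 m from the base axis. Payload 7.1 kg.
Tool frame: the origin (TCP) lies between the finger pads; the fingertips stand 19 mm ahead of it and the grasp point (between the pads) is the TCP; z points along the fingers, y is the line along which they close (so a half turn about z gives the same grasp; the last joint's range is limited). The gripper opens to 88 mm and grips with 3 to 60 N. Pads are 20 mm wide; open, the fingers measure 115 mm over their backs; the gripper's body (75 mm by 178 mm) begins 61 mm behind the grasp point.
Start: joints at [-1.123, 0.423, 1.63, -0, 1.089, -0.019], TCP at [0.281, -0.558, 0.242] pointing down, gripper open.
Joint ranges: [-3, 3], [-0.9, 2.11], [0.09, 2.58], [-1.31, 4.45], [0.11, 2.69], [-2.54, 2.54]. Speed limits (rad/s): [2.39, 2.39, 3.01, 3.14, 3.14, 3.14].

### API

Orientations are given as a unit quaternion [w, x, y, z].
In Python, from workcell import robot gives the robot as it stands. Calls block until the motion is done:
- robot.goto(position, orientation): joint-space move of the TCP to a pose.
- robot.servo_line(position, ori=None, feed=0.15, contact_N=None): straight line of the TCP; ori=None keeps the orientation; feed is the mean speed in m/s. With contact_N (N) it stops when the force on the tool has changed by that much, and returns True; else False.
- robot.movej(angles): joint-space move.
- robot.let_go() and robot.close_gripper(squeeze=None): open the fingers fully, or close them until they stop; squeeze is the grip in N (None keeps the last).
- robot.sleep(seconds).
- robot.solve_ik(position, orientation): joint angles nearest the present ones, or None.
- robot.get_obs(): the state.
- robot.capture(name): name is "scene" or "top" or "wrist"; returns (picture, depth): 420x560x3 uint8, red, green, blue; 420x560 float32, m along the optical axis (not along the pixel's ray), 0 where there is no reading.
- robot.calibration(name): a dict with "intrinsics" (3x3 intrinsics, pixels), "dist_coeffs" ([k1, k2, p1, p2, k3] as OpenCV has them; the pictures are not rectified), "R" (3x3) and "t" (3): a world point X has camera coordinates R X + t. Camera axes: x right, y down, z forward; pixel columns grow to the right and rows downward; lengths in m; the calibration is good to about 2 mm. A picture is of the moment at which its call begins: read the wrist's pose just before it. calibration takes no time and is no camera call; for the wrist camera it gives the pose at the moment of the call.
A pose or a line that the arm cannot do raises robot.MotionError and nothing moves.
- robot.sign_off(): hands the job in; it is judged then, once.
The state is a dict: "clock": time; "qpos": joint angles; "qd": joint speeds; "effort": joint torques, N m; "eef_pos": TCP position; "tool_rot": TCP orientation; "contact_force": force on the tool from outside, world axes, zero at the start; "ft_torque": the same for the moment, N m; "width": finger opening in m; "grip_force": force on a finger pad.
Only numpy, scipy, OpenCV 4.12 (cv2) and the standard library are available. Lean on these libraries where they do the work, as an engineer would, in place of code of your own. Each camera call takes 0.05 s, during which the arm holds its last target. There are 200 camera calls.

### The job

Set up the length stop on the bench from the finished sample rail (the loose piece with a tenon on one end, not the plain offcut): lay the sample flat in the fixture along the fence, tenon in the slot of the end stop and shoulder up against the stop, and let go of it. Then take the wooden post of the sliding stop leg between the fingers, slide the leg until it is snug against the sample's plain end and, without letting go of the post and still pushing so that the cam cannot walk the leg back, swing the cam lever fully closed, counter-clockwise from above (the side of a finger takes it along as the hand turns about the post). Finish still holding the post, with the leg snug and the lever closed, and leave the other things on the bench where they lie.

Things in the scene. Friction and masses are not known exactly. Their poses are not given: they have to be found in the camera images.
- fixture: Fixed board 135 x 316 x 12 mm with a low aluminium rail along its far side, turned up to 0.2 rad. Origin: at the board's underside, in the plane of the rail's front face (the fence); y along the fence towards the end stop, x across the rail away from the robot, z up. Board x -60 to 75, y -165 to 151, top z 12. Rail x 0 to 60, top z 32; upright flange x 52 to 60 along its rear, top z 54 (all mm).
- end_stop (a point): Centre of the end stop's face, fixture x -20, y 110, z 31 mm. The stop is dark wood, top z 50 mm: two cheeks (fixture x -52 to -32 and -8 to 0) and between them a slot 24 mm wide and 26 mm deep in y, open upwards, for the tenon.
- nest (a point): On the fixture's board: where the sample's origin belongs (fixture x -20, y 50, z 12 mm), with the sample's y axis along the fixture's y axis.
- sample_rail: Loose rail of light wood, 0.16 kg: body 40 x 120 x 45 mm (x, y, z), tenon 14 x 20 x 29 mm on the middle of its +y end. Origin: centre of the underside of the 120 mm body, y towards the tenon. Lies flat on the bench, right or left in front of the fixture. Seated, its top 25 mm stand above the rail and can be gripped there across the 40 mm width.
- shoulder (a point): Middle of the sample's tenon-end face (the shoulder round the tenon): 60 mm along its y, 22.5 mm above its underside.
- stop_leg (a joint): Slide of the stop leg along the fence, m; 0 at the end away from the end stop, growing towards it (fixture +y), at most 0.13. The leg's working face is at fixture y = -100 mm + value: it meets a seated sample at 0.090. Moves with about 1.5 N. A dark steel saddle on the rail (62 mm long, top z 42 mm) with a 14 mm thick arm in front of the fence.
- leg_face (a point): Middle of the leg's working face (towards the end stop), at fixture x -20 mm and z 34 mm.
- grip_post: Upright round wooden swivel post on the leg, 24 mm thick, to hold and slide it. Origin: on its axis at the saddle's top, fixture x 26, z 42 mm, 32 mm from the leg's face on the side away from the sample. Keep fingertips 18 mm or more above the origin (below: cam disc of 23 mm radius, washer); the top is 63 mm above it. It swivels freely, so gripping fingers can turn about it.
- cam_lever (a joint): Angle of the cam lever about the post's axis, rad: 0 open, growing counter-clockwise from above, stop at 1.134 = fully closed. Its arm points along fixture angle 190 degrees + value (180 = fixture -x, 270 = fixture -y). Easy to about 0.6, where its disc meets the flange, then takes up to 0.4 N m and drags the leg away from the sample with about 10 N: keep pushing the post with about 15 N.
- lever_end (a point): Round end of the black lever arm, 81 mm from the post's axis, 30 mm above the saddle. The arm is an upright blade 8 mm thick, 19 to 79 mm from the axis (end 15 mm thick), 7 to 37 mm above the saddle: a finger 18 mm wide that grips the post meets it with its side when it is about 35 to 40 degrees short of it.
- offcut: Plain block 40 x 140 x 45 mm (long along y, no tenon), origin under its centre; a bystander, on the other side in front of the fixture.
- rule: Folded wooden rule 16 x 203 x 15 mm, long along y; a bystander in front of the fixture.
- glasses: Safety glasses, 82 x 154 x 49 mm; a bystander left of the fixture.
- brush: Round paint brush 23 x 201 x 18 mm, long along y; a bystander at the left.
- clamp: Small bar clamp 89 x 176 x 26 mm lying flat; a bystander at the right.

How it is judged:
By the outcome, as a careful person would: the job done as asked, in the order asked, and still so for the second after the job is handed in, while the arm keeps its last pose, push and grip.
It also fails if it takes over 61 s, if anything falls off the work surface, if the arm or the gripper's body presses on something with over 40 N, if the wrist force passes 120 N, or if a joint passes its speed limit or range.

## Working session

There is one attempt and no reset: what is moved stays moved. The work goes in short steps, each a Python script; the robot and the scene stay as the last script left them, time stands still between calls to the robot, and variables do not carry over. Pictures are saved under pics/ and viewed, at most 10 in all, crops included, and the job is handed in when it is done.

```bash
mkdir -p pics; ls
python3 - <<'E'
from workcell import robot
import cv2,numpy as np
for n in ("top","scene"):
    p,d=robot.capture(n); np.savez(f"pics/{n}0.npz",p=p,d=d)
    cv2.imwrite(f"pics/{n}0.png",cv2.resize(p[:,:,::-1],(800,600),interpolation=cv2.INTER_CUBIC))
    c=robot.calibration(n); print(n,-np.array(c["R"]).T@c["t"],c["R"],c["intrinsics"],c["dist_coeffs"])
print(robot.get_obs())
E
```

```text
pics
top [ 0.34310883 -0.02399072  1.36451397] [[ 0.0071744  -0.9996785   0.0243193 ]
 [-0.99108375 -0.01034429 -0.13283822]
 [ 0.13304708 -0.02314943 -0.99083933]] [[479.55961077   0.         275.19593143]
 [  0.         479.55961077 213.53811222]
 [  0.           0.           1.        ]] [0.05416576 0.         0.         0.         0.        ]
scene [1.21019922 0.13981417 1.23698788] [[-0.26806633  0.9633886   0.00478031]
 [ 0.81898558  0.23049312 -0.52548601]
 [-0.50734906 -0.1369501  -0.85078881]] [[444.97489044   0.         268.77302159]
 [  0.         444.97489044 208.64796702]
 [  0.           0.           1.        ]] [-0.14912283  0.          0.          0.          0.        ]
{'clock': 0.1, 'qpos': array([-1.12303464e+00,  4.23785040e-01,  1.63057753e+00, -6.24619705e-06,
        1.08858393e+00, -1.90195314e-02]), 'qd': array([ 0.00036733, -0.00161196, -0.00164495,  0.00017105,  0.00026778,
       -0.00057054]), 'effort': array([-1.67270687e-04, -5.45613742e+01, -2.74323410e+01,  6.44967332e-02,
        1.88528141e-02, -6.55832935e-06]), 'eef_pos': array([ 0.28107203, -0.5577219 ,  0.24098069]), 'tool_rot': array([-6.60838669e-04,  9.72887258e-01,  2.31278889e-01, -1.46706200e-04]), 'contact_force': array([ 0.22843172, -0.33184198,  0.51101652]), 'ft_torque': array([-0.02094079,  0.03741957,  0.01333839]), 'grip_force': 0.0, 'width': 0.08766475670071756}
```

View pics/top0.png

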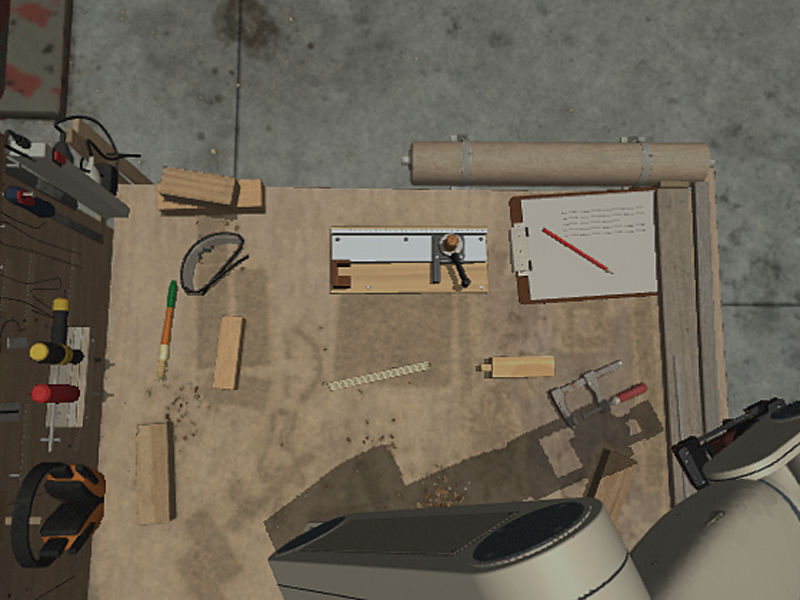

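View pics/scene0.png

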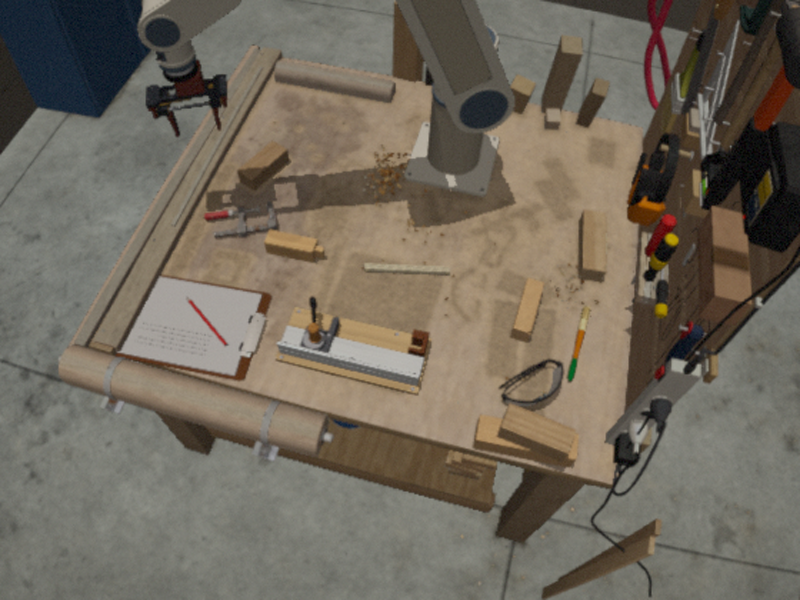

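The top picture shows the fixture with corners at about (331,227), (487,228), (488,292) and (331,293) in the enlarged picture. The sample body spans about (493–553, 357–378), with its tenon pointing left (+y). The post is at about (453,241) and the lever end at about (463,285). The scene view agrees. Next I'll take rough positions and then closer wrist views.

```bash
cat > h.py <<'E'
import numpy as np,cv2
from workcell import robot
from scipy.spatial.transform import Rotation as Ro
def px2w(c,uv,z):
    uv=np.array(uv,float).reshape(-1,1,2)
    n=cv2.undistortPoints(uv,np.array(c["intrinsics"]),np.array(c["dist_coeffs"]))[:,0]
    R=np.array(c["R"]);t=np.array(c["t"]).ravel();o=-R.T@t
    r=np.c_[n,np.ones(len(n))]@R
    z=np.broadcast_to(z,len(r))
    return o+r*((z-o[2])/r[:,2])[:,None]
def w2px(c,X):
    R=np.array(c["R"]);return cv2.projectPoints(np.array(X,float).reshape(-1,1,3),cv2.Rodrigues(R)[0],np.array(c["t"],float).ravel(),np.array(c["intrinsics"]),np.array(c["dist_coeffs"]))[0][:,0]
def down(yaw):  # tool z down; tool y (closing line) at world angle yaw
    y=np.array([np.cos(yaw),np.sin(yaw),0]);z=np.array([0,0,-1.]);x=np.cross(y,z)
    q=Ro.from_matrix(np.c_[x,y,z]).as_quat();return np.r_[q[3],q[:3]]
E
python3 - <<'E'
from h import *
c=robot.calibration("top");s=.7
print("board",px2w(c,np.array([[331,227],[487,228],[488,292],[331,293]])*s,[.054,.054,.012,.012]).round(3))
print("sample",px2w(c,np.array([[493,357],[553,356],[554,378],[493,378]])*s,.045).round(3))
print("post",px2w(c,np.array([[453,241],[463,285]])*s,[.1,.072]).round(3))
c=robot.calibration("wrist");o=robot.get_obs()
print("wrist cam",-np.array(c["R"]).T@c["t"]-o["eef_pos"],c["R"],c["intrinsics"])
for p in ([.55,-.17,.35],[.7,.0,.35]):
  for yw in (0,np.pi): print(p,yw,robot.solve_ik(p,down(yw)))
E
```

```text
board [[ 0.672  0.068  0.054]
 [ 0.674 -0.238  0.054]
 [ 0.553 -0.245  0.012]
 [ 0.548  0.068  0.012]]
sample [[ 0.421 -0.248  0.045]
 [ 0.424 -0.364  0.045]
 [ 0.382 -0.365  0.045]
 [ 0.381 -0.248  0.045]]
post [[ 0.636 -0.166  0.1  ]
 [ 0.557 -0.188  0.072]]
wrist cam [0.06722575 0.03322948 0.14296601] [[ 0.45015017 -0.89295214 -0.00114375]
 [-0.85893704 -0.43335212  0.27282431]
 [-0.2441147  -0.1218295  -0.96206319]] [[303.05141593   0.         274.85117605]
 [  0.         303.05141593 210.8974383 ]
 [  0.           0.           1.        ]]
[0.55, -0.17, 0.35] 0 [-3.20448982e-01  2.43330947e-01  1.62958123e+00 -4.44089210e-16
  1.26868048e+00 -3.20448982e-01]
[0.55, -0.17, 0.35] 3.141592653589793 None
[0.7, 0.0, 0.35] 0 [-1.70008189e-02  4.46060013e-01  1.34102930e+00 -4.44089210e-16
  1.35450334e+00 -1.70008189e-02]
[0.7, 0.0, 0.35] 3.141592653589793 None
```

Run:
```python
from h import *
import pickle
for n,p in (("s",[.40,-.29,.2]),("f",[.58,-.09,.2])):
    robot.goto(p,down(-np.pi/2)); robot.sleep(.15)
    c=robot.calibration("wrist");im,d=robot.capture("wrist")
    pickle.dump((c,im,d),open(f"pics/{n}1.pkl","wb"))
    cv2.imwrite(f"pics/{n}1.png",cv2.resize(im[:,:,::-1],(800,600),interpolation=cv2.INTER_CUBIC))
print(robot.get_obs()["clock"],robot.get_obs()["eef_pos"])
```

```text
2.6833 [ 0.57945227 -0.09130216  0.20013787]
```

View pics/s1.png

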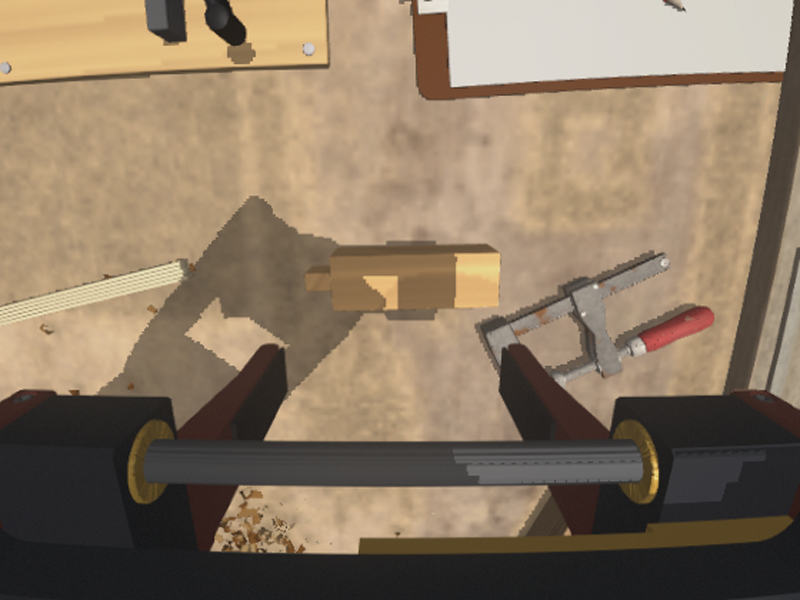

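View pics/f1.png

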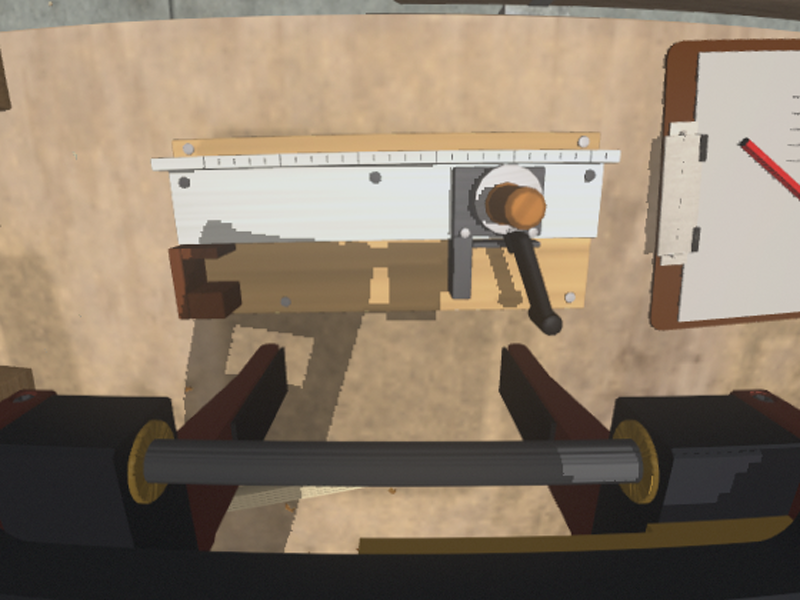

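Run:
```python
from h import *
import pickle
from scipy.optimize import least_squares
def fit(n,obs,x0):
    c,im,d=pickle.load(open(f"pics/{n}1.pkl","rb"))
    P=np.array([o[2:] for o in obs])/1000.;uv=np.array([o[:2] for o in obs])*.7
    def W(x): 
        C,S=np.cos(x[2]),np.sin(x[2]);return np.c_[x[0]+C*P[:,0]-S*P[:,1],x[1]+S*P[:,0]+C*P[:,1],P[:,2]]
    f=lambda x:(w2px(c,W(x))-uv).ravel()
    r=least_squares(f,x0,loss="soft_l1");print(n,r.x.round(4));print((f(r.x).reshape(-1,2)/.7).round(1).tolist());return r.x,c,d
fx,c,d=fit("f",[(174,140,75,151,12),(600,132,75,-165,12),(584,307,-60,-165,12),(152,158,60,151,54),(619,150,60,-165,54),(620,161,52,-165,54),(152,169,52,151,54),(599,237,0,-165,32)],[.61,-.08,0])
print("post d",d[int(207*.7),int(525*.7)],"post top",px2w(c,[[525*.7,207*.7]],.105), "lever",px2w(c,[[551*.7,324*.7]],.079))
s,_,ds=fit("s",[(331,253,20,60,45),(499,252,20,-60,45),(333,310,-20,60,45),(499,307,-20,-60,45)],[.4,-.3,0])
C,S=np.cos(fx[2]),np.sin(fx[2]);R=np.array([[C,-S],[S,C]])
p=px2w(c,[[525*.7,207*.7],[551*.7,324*.7]],[.105,.079]);print("in fixture",((p[:,:2]-fx[:2])@R).round(4))
print("nest",fx[:2]+R@[-.02,.05])
np.savez("pose.npz",f=fx,s=s)
```

```text
f [ 0.612  -0.0799  0.0147]
[[-4.4, -0.8], [0.5, -0.7], [-0.6, 1.3], [-10.9, 0.0], [9.0, -0.8], [6.7, 1.0], [-9.1, 1.7], [4.1, 0.2]]
post d 0.2330797 post top [[ 0.64000758 -0.16360812  0.105     ]] lever [[ 0.56407474 -0.19441788  0.079     ]]
s [ 0.4056 -0.3079  0.0122]
[[-1.3, 1.1], [3.1, -0.0], [-0.4, -0.9], [0.1, 0.0]]
in fixture [[ 0.0268 -0.0841]
 [-0.0496 -0.1138]]
nest [ 0.59124918 -0.03022643]
```

```bash
cat > f.py <<'E'
from h import *
P=np.load("pose.npz");fx=P["f"];sx=P["s"]
def F(x,y,z): # fixture mm -> world
    C,S=np.cos(fx[2]),np.sin(fx[2]);x,y=x/1e3,y/1e3
    return np.array([fx[0]+C*x-S*y,fx[1]+S*x+C*y,z/1e3])
def inF(p):
    C,S=np.cos(fx[2]),np.sin(fx[2]);a,b=p[0]-fx[0],p[1]-fx[1]
    return (np.array([C*a+S*b,-S*a+C*b,p[2]])*1e3).round(1)
def st(m=""):
    o=robot.get_obs();f=o["contact_force"]
    print(m,round(o["clock"],1),"F",inF(o["eef_pos"]),"w",round(o["width"]*1e3,1),"force(fix)",inF(np.r_[f[:2]/1e3+fx[:2],f[2]/1e3]),"g",round(o["grip_force"],1),"q6",round(o["qpos"][5],2))
E
python3 - <<'E'
from f import *
q=down(sx[2])
robot.goto([sx[0],sx[1],.13],q)
robot.servo_line([sx[0],sx[1],.042],q,feed=.1)
robot.close_gripper(40); st("grip")
robot.servo_line([sx[0],sx[1],.16],feed=.15); st("lift")
q=down(fx[2])
robot.goto(F(-22,44,130),q); st("above")
c=robot.calibration("wrist");im,d=robot.capture("wrist")
cv2.imwrite("pics/above.png",cv2.resize(im[:,:,::-1],(800,600),interpolation=cv2.INTER_CUBIC))
E
```

```text
grip 6.3 F [-209.8 -224.9   42. ] w 39.9 force(fix) [-1.1 -0.6  1.4] g 39.9 q6 -0.68
lift 7.3 F [-210.2 -224.5  159.3] w 39.6 force(fix) [ 0.1 -0.2 -2. ] g 39.9 q6 -0.68
above 8.5 F [-22.5  43.1 129.8] w 40.1 force(fix) [-0.1  0.  -1.5] g 39.9 q6 -0.1
```

View pics/above.png

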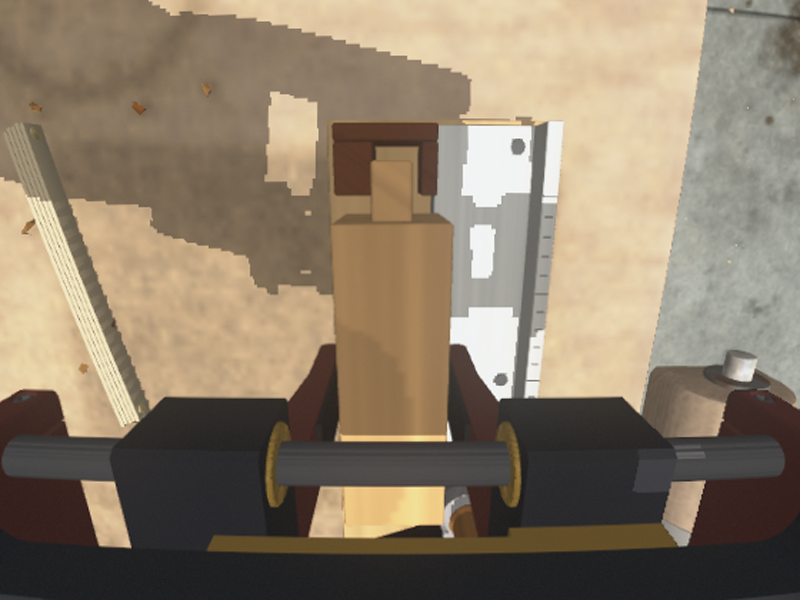

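The sample hangs aligned in the grip, with its tenon at (392,190) heading into the slot (374–420 wide). The stop's top spans columns 333–437, and its cheek fronts are at row ~194. I'll check these against the fixture pose.

Run:
```python
from f import *
c=robot.calibration("wrist")
for p,z in (((333,194),.05),((437,194),.05),((374,150),.05),((420,150),.05)): print(p,inF(px2w(c,np.array([p])*.7,z)[0]))
for p,z in (((332,229),.133),((453,229),.133),((372,162),.125),((412,162),.125)): print("sample",p,inF(px2w(c,np.array([p])*.7,z)[0]))
```

```text
(333, 194) [-52. 110.  50.]
(437, 194) [  0.3 109.9  50. ]
(374, 150) [-31.1 131.1  50. ]
(420, 150) [ -8.6 131.1  50. ]
sample (332, 229) [-41.5 101.8 133. ]
sample (453, 229) [ -2.6 101.7 133. ]
sample (372, 162) [-28.8 122.7 125. ]
sample (412, 162) [-15.7 122.7 125. ]
```

Run:
```python
from f import *
q=down(fx[2])
robot.servo_line(F(-22,46,64),q,feed=.1)
print(robot.servo_line(F(-22,46,50),q,feed=.03,contact_N=5)); st("down")
z=robot.get_obs()["eef_pos"][2]*1e3
print(robot.servo_line(F(-15,46,z),q,feed=.02,contact_N=5)); st("fence")
x=inF(robot.get_obs()["eef_pos"])[0]
print(robot.servo_line(F(x,58,z),q,feed=.02,contact_N=8)); st("stop")
```

```text
True
down 9.8 F [-21.5  45.9  53.7] w 39.7 force(fix) [ 0.2 -0.1  3.3] g 40.0 q6 -0.09
True
fence 10.0 F [-21.4  45.9  53.7] w 39.7 force(fix) [-0.9  0.4  5.2] g 40.0 q6 -0.09
True
stop 10.3 F [-21.2  48.8  53.7] w 39.6 force(fix) [-0.3 -2.3  2.4] g 40.0 q6 -0.09
```

Run:
```python
from f import *
q=down(fx[2]); z=53.9
print(robot.servo_line(F(-21.2,48.8,z),q,feed=.02)); robot.sleep(.2); st("relieve")
print(robot.servo_line(F(-14,48.8,z),q,feed=.015,contact_N=10)); st("fence")
robot.sleep(.2); st()
x=inF(robot.get_obs()["eef_pos"])[0]
print(robot.servo_line(F(x,58,z),q,feed=.015,contact_N=12)); st("stop")
robot.sleep(.2); st()
c=robot.calibration("wrist");im,d=robot.capture("wrist")
cv2.imwrite("pics/seat.png",cv2.resize(im[:,:,::-1],(800,600),interpolation=cv2.INTER_CUBIC))
```

```text
False
relieve 10.8 F [-21.3  48.8  53.7] w 39.7 force(fix) [ 1.  -2.2 -0.8] g 40.0 q6 -0.09
True
fence 11.0 F [-21.1  48.8  53.7] w 39.8 force(fix) [-1.4  0.1  4.4] g 40.0 q6 -0.09
 11.2 F [-21.1  48.8  53.7] w 39.7 force(fix) [-0.9  0.6  4.6] g 40.0 q6 -0.09
True
stop 11.5 F [-21.1  48.8  53.8] w 39.6 force(fix) [-0.  -1.5  2.8] g 40.0 q6 -0.09
 11.7 F [-21.1  48.8  53.7] w 40.0 force(fix) [ 0.1 -0.4  4.1] g 40.0 q6 -0.09
```

View pics/seat.png

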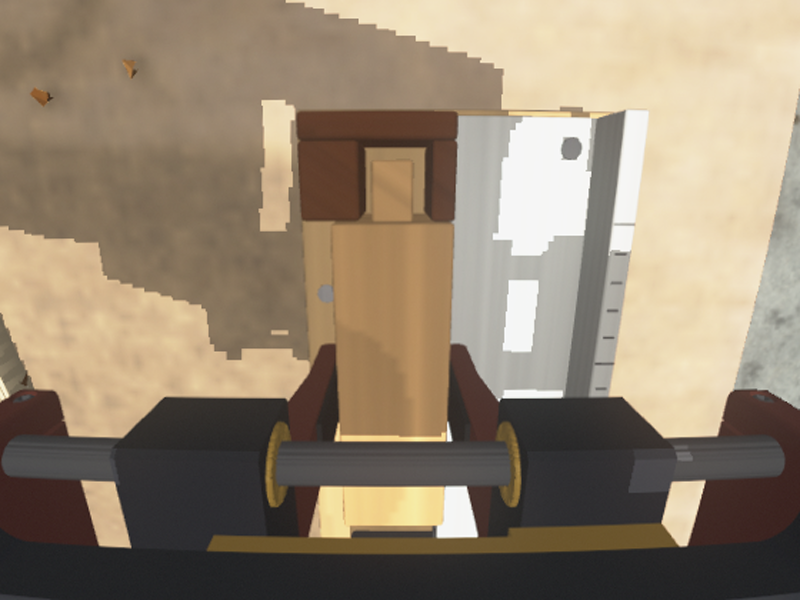

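The sample is low in the nest with its tenon inside the slot. Its shoulder top edge is at row ~224 and the cheek fronts are at row ~219. Now measuring the gap.

Run:
```python
from f import *
c=robot.calibration("wrist")
for p,z in (((330,219),.05),((333,224),.057),((333,229),.057),((453,224),.057),((455,219),.05),((372,161),.049),((412,161),.049),((440,524),.057),((350,524),.057)): print(p,inF(px2w(c,np.array([p])*.7,z)[0]))
q=down(fx[2])
robot.servo_line(F(-21,48.8,54.4),q,feed=.02); robot.sleep(.3); st("up")
r=robot.servo_line(F(-21,56,54.4),q,feed=.01,contact_N=18); st(f"push y {r}")
robot.sleep(.3); st()
```

```text
(330, 219) [-41.8 110.3  50. ]
(333, 224) [-39.9 109.4  57. ]
(333, 229) [-39.9 107.8  57. ]
(453, 224) [ -1.5 109.4  57. ]
(455, 219) [1.000e-01 1.104e+02 5.000e+01]
(372, 161) [-27.6 129.   49. ]
(412, 161) [-14.5 129.   49. ]
(440, 524) [-1.7 -9.2 57. ]
(350, 524) [-37.8  -9.3  57. ]
up 12.3 F [-21.4  48.8  54.1] w 39.9 force(fix) [ 0.1 -0.8 -2.6] g 40.0 q6 -0.09
push y True 12.7 F [-21.5  48.8  54.1] w 39.7 force(fix) [ 0.3 -3.1 -0.6] g 40.0 q6 -0.08
 13.0 F [-21.6  48.8  53.8] w 39.7 force(fix) [ 1.3 -2.4  2.6] g 40.0 q6 -0.08
```

Run:
```python
from f import *
q=down(fx[2])
robot.servo_line(F(-21.3,47,54.6),q,feed=.02); robot.sleep(.2); st("back")
r=robot.servo_line(F(-15,47,54.4),q,feed=.01,contact_N=15); st(f"push x {r}")
x=inF(robot.get_obs()["eef_pos"])[0]
r=robot.servo_line(F(x,56,54.4),q,feed=.015,contact_N=15); st(f"push y {r}")
robot.sleep(.2); st()
robot.let_go(); st("open")
p=inF(robot.get_obs()["eef_pos"])
robot.servo_line(F(p[0],p[1],150),feed=.15)
robot.goto(F(20,-80,190),down(-np.pi/2)); robot.sleep(.1)
import pickle
c=robot.calibration("wrist");im,d=robot.capture("wrist");pickle.dump((c,im,d),open("pics/rel.pkl","wb"))
cv2.imwrite("pics/rel.png",cv2.resize(im[:,:,::-1],(800,600),interpolation=cv2.INTER_CUBIC)); st()
for a in (0,20,40,60,80,90,100,110,120,130,140,150):   # closing-line angle, fixture
    print(a,robot.solve_ik(F(26,-42,85),down(fx[2]-np.radians(a))) is not None, robot.solve_ik(F(26,-42,85),down(fx[2]+np.radians(a))) is not None)
```

```text
back 13.5 F [-21.6  47.1  54.4] w 39.7 force(fix) [-0.4  0.3 -2.4] g 40.0 q6 -0.09
push x True 14.0 F [-20.2  47.2  53.9] w 39.6 force(fix) [-1.6 -0.5  5.3] g 40.0 q6 -0.09
push y True 14.3 F [-20.4  48.8  53.8] w 39.8 force(fix) [-0.5 -2.3  3.9] g 40.0 q6 -0.08
 14.5 F [-20.4  48.8  53.8] w 39.4 force(fix) [ 0.8 -1.9  2.6] g 40.0 q6 -0.08
open 15.4 F [-20.8  48.7  53.6] w 87.8 force(fix) [ 0.2 -0.4 -0.2] g 0.0 q6 -0.08
 17.6 F [ 19.8 -79.5 189.6] w 87.6 force(fix) [-0.2 -0.1 -0. ] g 0.0 q6 1.31
0 True True
20 True True
40 True True
60 True True
80 True True
90 True True
100 True True
110 True True
120 True True
130 True True
140 True False
150 True False
```

View pics/rel.png

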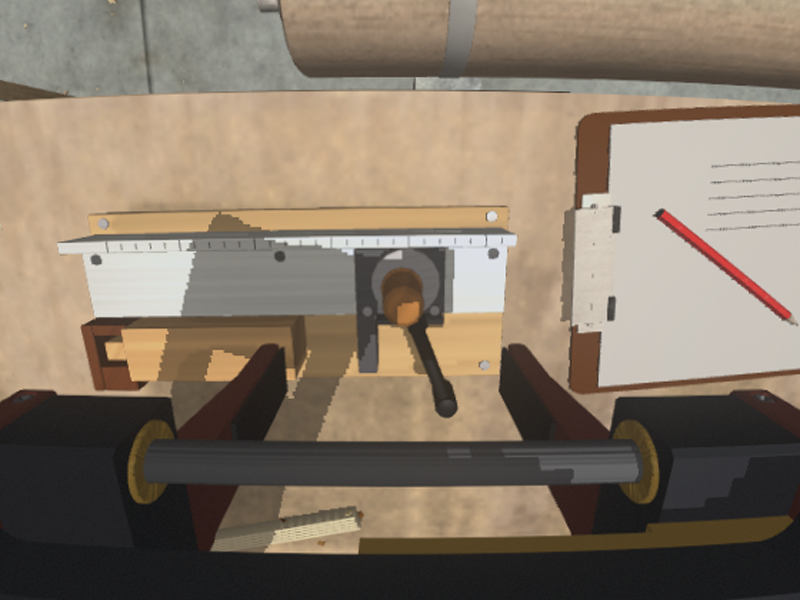

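The sample is seated: tenon in the slot at (117,348), body along the fence, and released. The lever end is at (446,408) and the post top at about (409,310). Next I'll locate the post from depth, grip it with the closing line at fixture 140°, and slide the leg.

Run:
```python
from f import *
import pickle
c,im,d=pickle.load(open("pics/rel.pkl","rb"))
vv,uu=np.mgrid[190:250,255:320];uv=np.c_[uu.ravel(),vv.ravel()].astype(float)
n=cv2.undistortPoints(uv.reshape(-1,1,2),np.array(c["intrinsics"]),np.array(c["dist_coeffs"]))[:,0]
z=d[190:250,255:320].ravel();X=(np.c_[n*z[:,None],z]-np.array(c["t"]).ravel())@np.array(c["R"])
m=(X[:,2]>.099)&(X[:,2]<.112)&(z>0);Q=np.array([inF(x) for x in X[m]])
print(m.sum(),Q.min(0),Q.max(0),np.median(Q,0))
ctr=(Q.min(0)+Q.max(0))/2
py=ctr[1]; assert abs(py+84)<4 and abs(ctr[0]-26)<4
q=down(fx[2]-np.radians(40))
robot.goto(F(26,py,140),q)
r=robot.servo_line(F(26,py,83),q,feed=.12,contact_N=12); st(f"down {r}")
assert not r
robot.close_gripper(60); st("grip")
r=robot.servo_line(F(26,-35,83),q,feed=.04,contact_N=10); st(f"slide {r}")
robot.sleep(.2); st()
```

```text
644 [ 15.3 -96.7  99.1] [ 38.4 -73.6 106. ] [ 27.7 -85.4 103.5]
down False 19.1 F [ 26.3 -85.2  83.2] w 87.8 force(fix) [-0.   0.5 -0.8] g 0.0 q6 0.41
grip 20.1 F [ 25.8 -85.2  83. ] w 22.9 force(fix) [-2.   0.2  0.5] g 60.0 q6 0.41
slide True 21.1 F [ 25.9 -41.7  82.9] w 23.2 force(fix) [ 0.1 -3.6  2.9] g 60.0 q6 0.48
 21.3 F [ 25.8 -41.8  82.9] w 22.8 force(fix) [ 1.1 -3.1  5.1] g 60.0 q6 0.48
```

The leg met the sample at -41.7 (expected -42). Now building up the push.

```bash
cat >> f.py <<'E'
def fy():
    f=np.mean([(robot.sleep(.02),robot.get_obs()["contact_force"])[1] for _ in range(3)],0)
    return -np.sin(fx[2])*f[0]+np.cos(fx[2])*f[1]
E
python3 - <<'E'
from f import *
q=down(fx[2]-np.radians(40)); y=-41.5
while y<-36:
    y+=.5; robot.servo_line(F(26,y,83),q,feed=.02); v=fy(); print(y,round(v,1),end="; ")
    if v<-17: break
st("push"); print(robot.get_obs()["ft_torque"])
E
```

```text
-41.0 -6.0; -40.5 -8.8; -40.0 -10.1; -39.5 -12.7; -39.0 -13.5; -38.5 -15.9; -38.0 -18.1; push 23.4 F [ 25.9 -41.3  83. ] w 22.9 force(fix) [ -1.3 -18.   -0.5] g 60.0 q6 0.48
[-3.08058207e+00  2.31620389e-01 -4.59709843e-04]
```

Run:
```python
from f import *
y=-38.0
for a in list(range(-35,25,10))+[22,25]:
    robot.servo_line(F(26,y,83),down(fx[2]+np.radians(a)),feed=.04); v=fy()
    if v>-17: y+=min(1.,(-v-20)/-5.)
    if v<-26: y-=.5
    o=robot.get_obs(); print(a,"fin",180+a,"fy",round(v,1),"y",round(y,1),"pos",inF(o["eef_pos"]),"tz",o["ft_torque"][2].round(2),"t",round(o["clock"],1))
im,d=robot.capture("top");cv2.imwrite("pics/t2.png",cv2.resize(im[140:230,200:380,::-1],(800,400),interpolation=cv2.INTER_CUBIC))
```

```text
-35 fin 145 fy -18.4 y -38.0 pos [ 25.9 -41.2  83. ] tz -0.04 t 23.7
-25 fin 155 fy -17.9 y -38.0 pos [ 25.9 -41.2  83. ] tz 0.06 t 24.1
-15 fin 165 fy -17.3 y -38.0 pos [ 25.8 -41.2  83. ] tz 0.0 t 24.5
-5 fin 175 fy -17.7 y -38.0 pos [ 25.8 -41.2  83. ] tz 0.01 t 24.8
5 fin 185 fy -17.3 y -38.0 pos [ 25.7 -41.1  83. ] tz -0.1 t 25.2
15 fin 195 fy -17.1 y -38.0 pos [ 25.6 -41.1  83. ] tz -0.05 t 25.6
22 fin 202 fy -18.1 y -38.0 pos [ 25.4 -41.1  83. ] tz -0.2 t 25.9
25 fin 205 fy -17.8 y -38.0 pos [ 25.4 -41.1  83. ] tz -0.26 t 26.2
```

View pics/t2.png

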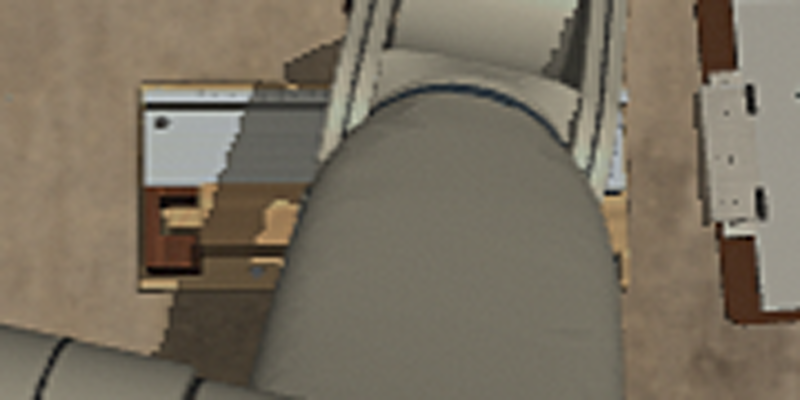

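The arm hides the leg, but the sample is still seated (tenon in the slot at about (185,215)). Torque is rising, so the cam is engaging and I'll continue.

Run:
```python
from f import *
y=-37.4
for a in np.arange(27,52,2):
    robot.servo_line(F(26,y,83),down(fx[2]+np.radians(a)),feed=.02); v=fy()
    if v>-18: y+=min(.6,(v+20)/5.)
    o=robot.get_obs(); w=Ro.from_quat(np.r_[o["tool_rot"][1:],o["tool_rot"][0]]).as_matrix()[:,1]
    ya=np.degrees(np.arctan2(w[1],w[0])-fx[2]);tz=o["ft_torque"][2]
    print(a,"actual",round(ya,1),"fy",round(v,1),"y",round(y,1),"pos",inF(o["eef_pos"]),"tz",tz.round(2),"t",round(o["clock"],1))
    if tz<-1.2: break
for n in ("wrist","scene"):
    im,d=robot.capture(n);cv2.imwrite(f"pics/{n}3.png",cv2.resize(im[:,:,::-1] if n=="wrist" else im[200:290,170:320,::-1],(800,600) if n=="wrist" else (800,480),interpolation=cv2.INTER_CUBIC))
```

```text
27 actual 27.0 fy -19.7 y -37.4 pos [ 25.3 -41.1  83. ] tz -0.29 t 26.6
29 actual 29.0 fy -19.8 y -37.4 pos [ 25.3 -41.1  83. ] tz -0.29 t 26.9
31 actual 31.0 fy -19.8 y -37.4 pos [ 25.3 -41.1  83. ] tz -0.29 t 27.2
33 actual 33.0 fy -20.3 y -37.4 pos [ 25.3 -41.1  82.9] tz -0.3 t 27.5
35 actual 34.9 fy -19.8 y -37.4 pos [ 25.1 -40.9  83. ] tz -0.51 t 27.8
37 actual 36.9 fy -19.3 y -37.4 pos [ 24.9 -40.8  82.9] tz -0.71 t 28.1
39 actual 38.9 fy -19.1 y -37.4 pos [ 24.6 -40.7  83. ] tz -0.97 t 28.4
41 actual 40.9 fy -15.9 y -36.8 pos [ 24.5 -40.1  83. ] tz -0.79 t 28.7
43 actual 42.9 fy -18.2 y -36.8 pos [ 24.2 -40.   83. ] tz -1.05 t 29.0
45 actual 44.9 fy -16.3 y -36.2 pos [ 23.5 -39.5  83. ] tz -1.02 t 29.3
47 actual 46.8 fy -18.8 y -36.2 pos [ 23.1 -39.3  83. ] tz -1.23 t 29.6
```

View pics/scene3.png

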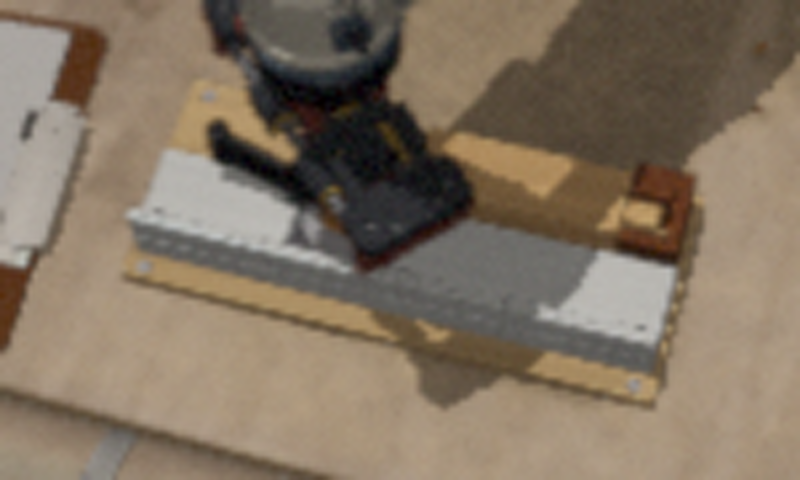

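Run:
```python
from f import *
y=-36.8
for a in (44,41):
    robot.servo_line(F(26,y,83),down(fx[2]+np.radians(a)),feed=.02); v=fy(); st(f"{a} fy {v:.1f} tz {robot.get_obs()['ft_torque'][2]:.2f}")
robot.sleep(.3)
c=robot.calibration("scene");im,d=robot.capture("scene")
for v in (.8,.9,1.0,1.134):
    t=np.radians(190)+v; print(v,(w2px(c,[F(26+81*np.cos(t),-42+81*np.sin(t),79)])[0]-[170,200])*[800/150,480/90])
cv2.imwrite("pics/sc4.png",cv2.resize(im[200:260,190:290,::-1],(800,480),interpolation=cv2.INTER_CUBIC))
for v in (.9,1.134):
    t=np.radians(190)+v; print("new",v,(w2px(c,[F(26+81*np.cos(t),-42+81*np.sin(t),79)])[0]-[190,200])*8)
```

```text
44 fy -16.2 tz -0.74 30.0 F [ 23.5 -39.4  82.9] w 23.1 force(fix) [ -8.9 -16.4   9.7] g 72.9 q6 -0.98
41 fy -16.2 tz -0.40 30.3 F [ 23.9 -39.4  82.9] w 22.9 force(fix) [ -8.6 -16.5   7.4] g 67.8 q6 -0.93
0.8 [249.25177902  95.66598612]
0.9 [238.39437725 104.19644273]
1.0 [228.47341943 113.61273103]
1.134 [216.82009031 127.47403051]
new 0.9 [197.59156587 156.2946641 ]
new 1.134 [165.23013546 191.21104576]
```

View pics/sc4.png

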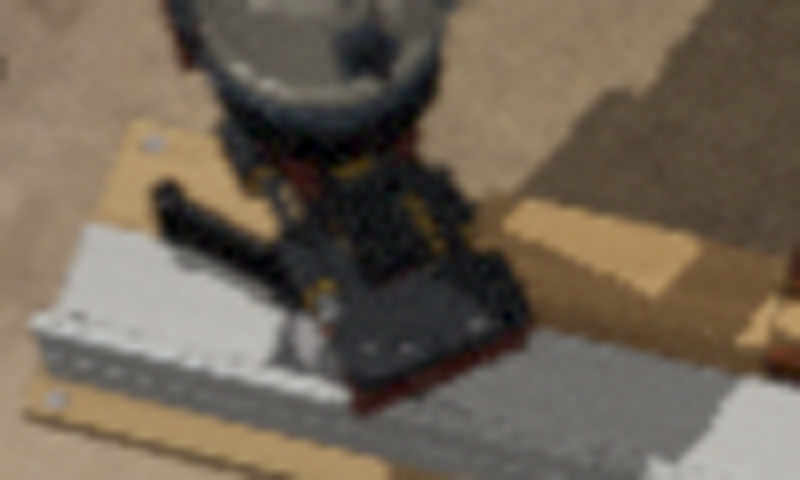

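The lever end at (165,192) matches the projection for 1.134 exactly, so the lever is closed. The push is about 16 N, the post is still held, and the sample is seated.

Run:
```python
from f import *
st(); print(robot.sign_off())
```

```text
30.6 F [ 23.9 -39.4  82.9] w 22.9 force(fix) [ -8.  -16.7   8. ] g 67.8 q6 -0.93
the job is handed in; nothing more can be done
None
```

The job is handed in at 30.6 s: the sample is seated against the end stop, the leg is pushed up to its plain end with about 16 N, the cam lever is fully closed, and the gripper still holds the post; the arm hid the leg from the cameras at the end, so I judged snugness from position and force readings.

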